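# Screw the loose lid onto the sugar jar by feeling for the thread start

## Task

The ribbed steel pouring lid has only been set down loose on the neck of the sugar jar in the iron filling stand, its lugs sitting on top of the glass threads. Without lifting it off the jar, turn it backward (anticlockwise seen from above) until it drops a little at the start of the threads, then turn it forward (clockwise) until the lid is screwed fully down and level, and let go of it. Leave the other things on the counter where they are.

Things in the scene. Friction and masses are not known exactly. Their poses are not given: they have to be found in the camera images.
- lid: round stainless screw lid of a sugar pourer, about 0.09 kg, loose. Ribbed upright side 60 mm in diameter (the part to grip), above it a low dome and a spout 21 mm wide whose flap ends 30 mm above the origin, flap tab toward the lid's +x. Origin: on the axis, centre of the flat sealing face inside the top; the ribbed side runs from 16 mm below the origin to 5 mm above it. z up along the axis
- lid_lugs (a point): point on the lid's axis, 11 mm below the lid's origin, level with the lid's three inward lugs (120 degrees apart, 8 mm wide, 3 mm thick). At the start the lid rests level on the jar, lugs on the flat tops of the threads, lid origin about 9 mm above the jar rim; there it turns freely backward (anticlockwise from above), but forward a stop blocks it
- stand: square iron filling stand, 130 x 130 mm, screwed to the counter, with the glass sugar jar held in its octagonal well: the jar cannot turn, slide or tip. Origin: centre of the underside, under the jar's axis. The glass is 86 mm wide low down and tapers from 45 mm height to the neck, which is 46 mm in diameter (54 over the threads) and runs from 96 to 120 mm above the counter
- jar_rim (a point): centre of the jar's mouth, level with the glass rim, z up. Below it on the neck: three right-hand threads 120 degrees apart, each 72 degrees long with an upright stop at the low end, gaps between. Their place round the neck is not known. From its start the lid must go back 0.3 to 1.1 rad to reach a gap; the gap gives about 0.4 rad of play in which the lid can drop, then the next stop blocks it
- gasket (a joint): how far the springy off-white rubber ring on the jar rim is pressed down (m, 0 free, 0.0034 most; 2.7 N per mm). In a gap the lid falls about 6.5 mm onto it (by its own weight once the grip lets go, or at a light push) and lies with its origin about 2.7 mm above the rim; 8 N more presses it to the rim, and it springs back up if released there
- jar_neck (a point): point on the jar's axis 12 mm below the rim, level with the lugs of a closed lid. Turning forward (clockwise) from a gap leads the lugs under the threads, which draw the lid down against the gasket: after 0.7 to 1.2 rad it is fully down (lid origin 0 to 0.5 mm above the rim) and stays by friction when let go; after 1.2 to 1.7 rad it meets the stops
- dispenser_a: chrome napkin dispenser, open-fronted upright box 100 x 120 x 187 mm with a black foot, 0.9 kg; origin at the centre of its underside; bystander, loose
- dispenser_b: second chrome napkin dispenser, same as dispenser_a; bystander, loose
- toothpick_cup: white porcelain cup of toothpicks, 52 mm wide at the rim, 55 mm high (toothpicks reach 72 mm); origin at the centre of its underside; bystander, loose
- brass_key: brass dispenser key lying flat, 100 mm long along its x, ring bow at one end 40 mm wide, 12 mm high; origin on the underside near the bow; bystander, loose
- salt_shaker: glass shaker with steel cap, 44 mm wide, 78 mm high, six holes; origin at the centre of its underside; bystander, loose
- pepper_shaker: glass shaker with steel cap, 44 mm wide, 78 mm high, three holes; origin at the centre of its underside; bystander, loose
- creamer: small steel cream jug 74 mm wide and 85 mm high with a handle to its +x; origin at the centre of its underside; bystander, loose
- pressure_plate: steel pressure plate out of a napkin dispenser, 70 x 105 x 14 mm, lying flat; origin at the centre of its underside; bystander, loose
Not all that is in view belongs to the job. Leave any orange look-alike of the stand alone. What is shaped like the lid but blue is not meant.

How it is judged:
By the outcome, as a careful person would: the job done as asked, in the order asked, and still so for the second after the job is handed in, with the robot touching nothing.
It also fails if it takes over 48 s, if anything falls off the work surface, if the arm or the gripper's body presses on something with over 40 N, if the wrist force passes 120 N, or if a joint passes its speed limit or range.

## Robot

A 6-joint arm with a two-finger parallel gripper is mounted at the origin on the work surface. World frame = base frame: x ahead of the robot, y to its left, z up, the work surface at z = 0. Lengths are in mm, angles in rad, forces in N, time in s.
With the tool pointing down it reaches from about 275 to 1000 mm from the base axis. Payload 8.4 kg.
Tool frame: the origin (TCP) lies between the finger pads; the fingertips stand 22 mm ahead of it and the grasp point (between the pads) lies 3 mm ahead of it; z points along the fingers, y is the line along which they close (so a half turn about z gives the same grasp; the last joint's range is limited). The gripper opens to 85 mm and grips with 20 to 120 N. Pads are 22 mm wide; open, the fingers measure 114 mm over their backs; the gripper's body (76 mm by 85 mm) begins 54 mm behind the grasp point. The pads swing forward as they close: fully open they stand 13 mm farther back than shut.
Start: joints at [-1.275, 0.353, 1.633, -0, 1.155, -0.002], TCP at [183.385, -597.493, 253.281] pointing down, gripper open.
Joint ranges: [-2.63, 2.63], [-0.92, 2.1], [0.06, 2.66], [-1.3, 4.44], [0, 2.69], [-3.02, 3.02]. Speed limits (rad/s): [2.22, 2.22, 2.79, 3.14, 3.14, 3.14].

## Interface

Orientations are given as [roll, pitch, yaw] about the fixed x, y, z axes, in that order (R = Rz(yaw) Ry(pitch) Rx(roll)).
In Python, from rig import r, grab_frame gives the robot as it stands.
- The arm moves only by the shell command python3 -m inch 'ROWS' [FORCE]. ROWS is JSON, a list of rows, each a list of 7 numbers: the turn, a rotation vector about the tool's x, y, z as a fraction of full scale, then the shift along the tool's x, y, z as a fraction of full scale, then the closure, from 0 (fully open) to 1 (shut). In form: [[rx, ry, rz, dx, dy, dz, fingers], ...]. A call has 1 to 8 rows; each row shifts and turns the commanded pose from where the row before left it, along the tool's axes as they then stand; what a row does not reach is not made up. Full scale, the value 1, is 2.5 cm for a shift and pi rad for a turn. A row lasts 1/12 s, in which the tool goes at most 41.7 mm and 7.16 degrees, less where a joint would pass 70% of its speed; a pose out of reach is approached as far as the arm can. A call with a number of a shift or a turn outside -1 to 1 is refused whole. A call with a gripper value outside its range is refused whole. The fingers move at their own pace and stop on an object; FORCE is the grip in N (left out, the last holds). Time passes only in rows, so rows that do not move let the fingers close. It gives the time, the measured TCP pose, the force, the opening and the grip force at its end, in the units of the state.
- r.sense(): the state, without advancing time (a new reading comes with each control period).
- grab_frame(name): name is "scene" or "side" or "wrist"; returns a dict with "pixels" (400x640x3 uint8, red, green, blue), "z_map" (400x640 float32, mm along the optical axis (not along the pixel's ray), 0 where there is no reading), "vertical_fov" (degrees; the focal length in pixels is half the picture's height over the tangent of half this angle, whatever the lens; pixels are square), "cx", "cy" (the principal point, pixels), "cam_to_world" (4x4, takes a point from camera to world coordinates). Camera axes: x right, y down, z forward; pixel columns grow to the right and rows downward; lengths in mm; the calibration is good to about 2 mm. A picture is of the moment at which its call begins.
- r.sign_off(): hands the job in; it is judged then, once.
The state is a dict: "clock": time; "qpos": joint angles; "qvel": joint speeds; "joint_efforts": joint torques, N m; "eef_pos": TCP position; "tcp_rot": TCP orientation; "contact_force": force on the tool from outside, world axes, zero at the start; "wrist_torque": the same for the moment, N m; "opening": opening from 0.0 (shut) to 1.0 (fully open); "grasp_force": force on a finger pad.
Only numpy, scipy, OpenCV 4.12 (cv2) and the standard library are available. Lean on these libraries where they do the work, as an engineer would, in place of code of your own. Each camera call takes 0.05 s, during which the arm holds its last target. There are 200 camera calls.

## Working session

There is one attempt and no reset: what is moved stays moved. The work goes in short steps, Python scripts to look and compute and a shell command to move; the robot and the scene stay as the last step left them, time stands still between calls to the robot, and variables do not carry over. Pictures are saved under pics/ and viewed, at most 10 in all, crops included, and the job is handed in when it is done.

```bash
mkdir -p pics
cat > h.py <<'E'
from rig import r, grab_frame
import numpy as np, cv2
def shot(n,f):
    d=grab_frame(n); cv2.imwrite(f'pics/{f}.png',cv2.cvtColor(d['pixels'],cv2.COLOR_RGB2BGR)); np.savez(f'pics/{f}.npz',**d); return d
def world(d):
    H,W=d['z_map'].shape; f=H/2/np.tan(np.radians(float(d['vertical_fov']))/2)
    v,u=np.mgrid[:H,:W]; z=d['z_map']
    P=np.stack([(u-d['cx'])/f*z,(v-d['cy'])/f*z,z,np.ones_like(z)],-1)@np.array(d['cam_to_world']).T
    return P[...,:3]
E
python3 - <<'E'
from h import *
for n in('scene','side'): d=shot(n,n+'0'); print(d['cam_to_world'],d['vertical_fov'])
print(r.sense())
E
```

```text
[[ 7.80753862e-01  4.22488376e-01 -4.60355275e-01  1.01686510e+03]
 [ 6.24795761e-01 -5.36512821e-01  5.67260302e-01 -6.04481783e+02]
 [-7.32562397e-03 -7.30518696e-01 -6.82853403e-01  8.49604775e+02]
 [ 0.00000000e+00  0.00000000e+00  0.00000000e+00  1.00000000e+00]] 51.33704664783115
[[-8.32820431e-01 -4.30046085e-01  3.48526176e-01  3.46333090e+01]
 [-5.53323752e-01  6.29029642e-01 -5.46035287e-01  8.05455771e+02]
 [ 1.55870416e-02 -6.47597155e-01 -7.61823450e-01  1.19451606e+03]
 [ 0.00000000e+00  0.00000000e+00  0.00000000e+00  1.00000000e+00]] 44.54698944878485
{'clock': 0.1, 'qpos': array([-1.27543129e+00,  3.53616734e-01,  1.63407213e+00,  1.05543975e-05,
        1.15518618e+00, -2.40273244e-03]), 'qvel': array([-0.00095867, -0.00196966, -0.00306347,  0.00053114, -0.00095721,
        0.00155683]), 'joint_efforts': array([-2.97130784e-03, -6.06358910e+01, -3.42819428e+01, -1.62279443e-04,
        3.81650316e-03,  2.27271795e-05]), 'eef_pos': array([ 183.25049008, -597.10894797,  252.60780511]), 'tcp_rot': array([-3.14031030e+00, -1.27316256e-05,  2.97763492e-01]), 'contact_force': array([ 0.30472882, -0.58194172, -0.12146474]), 'wrist_torque': array([-0.02868405,  0.02617566,  0.02163928]), 'grasp_force': 0.0, 'opening': 0.9957465184135271}
```

View pics/scene0.png

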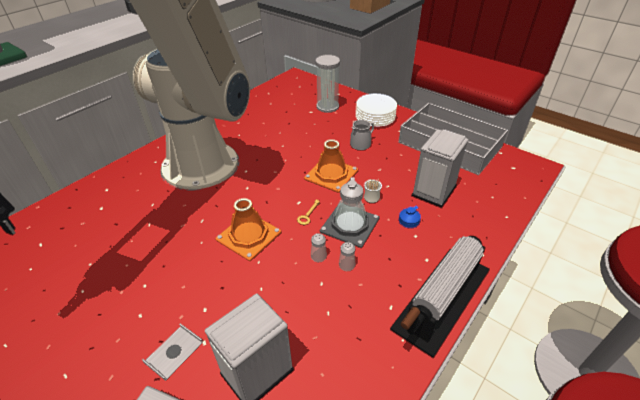

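View pics/side0.png

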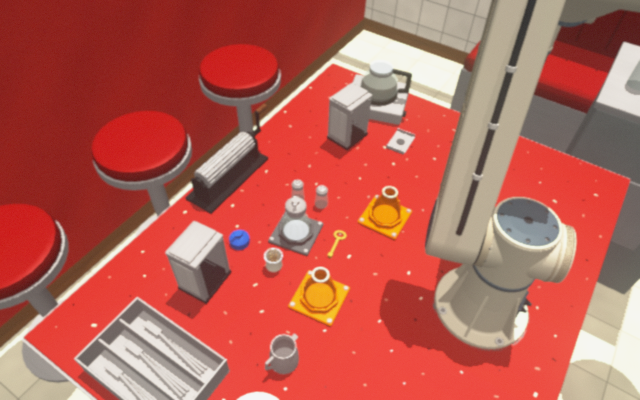

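The scene view shows the jar with its lid at about (350,190), shakers at (318,245) and (347,255), and the cup at (372,190). In the side view the lid is at about (296,207).

Run:
```python
from h import *
from scipy.optimize import least_squares
for n,(u,v) in(('scene0',(350,190)),('side0',(296,208))):
    d=dict(np.load(f'pics/{n}.npz')); P=world(d)
    Q=P[v-30:v+30,u-30:u+30].reshape(-1,3)
    c=P[v,u]; print(n,'hit',c)
    Q=Q[np.hypot(*(Q-c)[:,:2].T)<60]
    print('zmax',np.sort(Q[:,2])[-5:])
    for lo,hi,R in((114,132,30),(132,140,None),(143,165,None)):
        S=Q[(Q[:,2]>lo)&(Q[:,2]<hi)]
        if len(S)<5: continue
        print(lo,len(S),S.min(0),S.max(0),S.mean(0))
        if R:
            s=least_squares(lambda p:np.hypot(S[:,0]-p[0],S[:,1]-p[1])-R,c[:2],loss='soft_l1'); print('fit',s.x,np.abs(s.fun).mean())
    for nm,(a,b) in ({'salt':(318,243),'pep':(347,252),'cup':(372,185),'dispB':(440,150)} if n=='scene0' else {'pep':(298,187),'salt':(321,191),'cup':(274,257),'dispB':(200,245)}).items(): print(nm,P[b,a])
for n,(u,v) in(('scene0',(350,205)),('side0',(296,215))):
    im=cv2.imread(f'pics/{n}.png')[v-50:v+50,u-50:u+50]; cv2.imwrite(f'pics/c{n}.png',cv2.resize(im,(400,400),interpolation=cv2.INTER_CUBIC))
cv2.imwrite('pics/c.png',np.hstack([cv2.imread('pics/cscene0.png'),cv2.imread('pics/cside0.png')]))
```

```text
scene0 hit [564.90462003  65.95542073 145.90128743]
zmax [159.99509618 160.03525339 160.45639529 160.54221054 160.90287288]
114 122 [533.73852291  48.39379065 114.03101601] [590.88747018 101.86495289 131.72986582] [571.92530199  61.81578372 123.67228101]
fit [559.80559648  80.88199503] 0.8688644081770983
132 121 [532.07585974  49.75422021 132.36834819] [590.00577057 105.49965058 139.97624309] [566.66032656  68.17008854 136.93671278]
143 130 [543.58518743  57.99708373 143.02066279] [581.73080761  98.5554637  160.90287288] [562.44429655  77.30032301 151.05143339]
salt [570.63832848 -73.18885854  68.74163259]
pep [644.65204471 -51.74503512  68.41540289]
cup [551.86035256 197.36552595  67.8954167 ]
dispB [684.7497861  313.1210879  184.76538322]
side0 hit [546.81556817  96.3247614  142.65150641]
zmax [162.78343733 162.97227941 163.35402164 163.81809655 164.00166377]
114 80 [527.71447092  68.50982595 114.07986741] [585.45145478 114.64140475 131.94883583] [545.07487814  99.59582114 123.74513097]
fit [558.62971685  81.42817139] 1.230263455322694
132 93 [527.69999412  51.78139866 132.23993265] [584.88196696 112.92942689 139.95019782] [548.94158034  93.89054103 137.00445284]
143 141 [534.41213665  63.74810303 143.01209992] [579.42301783 105.3448116  164.00166377] [555.18642481  86.15623068 150.99794756]
pep [626.14923524 -26.31679312  69.10571358]
salt [554.38530448 -46.77009089  76.96328441]
cup [557.42416686 195.33090982  11.41976921]
dispB [654.8489454  361.23417706 187.11543662]
```

View pics/c.png

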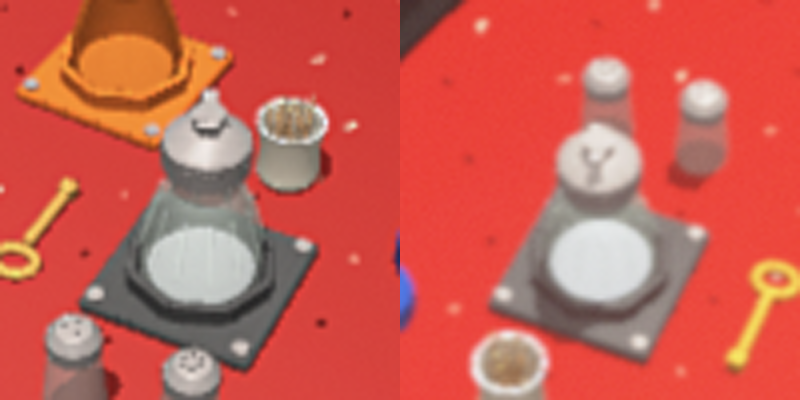

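Lid axis is about (559, 81), origin z about 129, top about 160. That is consistent with rim at 120 plus 9, and the two cameras agree within about 1 mm. First I'll turn the wrist to mid-range.

```bash
for i in 1 2; do python3 -m inch '[[0,0,-0.038,0,0,0,0],[0,0,-0.038,0,0,0,0],[0,0,-0.038,0,0,0,0],[0,0,-0.038,0,0,0,0],[0,0,-0.038,0,0,0,0],[0,0,-0.038,0,0,0,0]]' 30; done
cat > go.py <<'E'
from h import *; from scipy.spatial.transform import Rotation as R; import sys
s=r.sense(); t=np.array([float(x) for x in sys.argv[1:4]])
v=R.from_euler('xyz',s['tcp_rot']).inv().apply(t-s['eef_pos'])
print('tool shift mm',v.round(1),'units',(v/25).round(2),'q',s['qpos'].round(3),'pos',s['eef_pos'].round(1),s['tcp_rot'].round(3),'t',s['clock'],s['contact_force'].round(1),s['wrist_torque'].round(2))
E
python3 go.py 559.2 81.2 252
```

```text
clock: 0.6
eef_pos: [183.3, -597.2, 252.8]
tcp_rot: [-3.141, -0.001, 1.02]
contact_force: [0.3, -0.5, 0.5]
opening: 1.001
grasp_force: 0.0
clock: 1.1
eef_pos: [183.3, -597.2, 252.8]
tcp_rot: [-3.141, -0.001, 1.736]
contact_force: [0.3, 0.1, -0.3]
opening: 1.004
grasp_force: 0.0
tool shift mm [607.2 482.5   1.3] units [24.29 19.3   0.05] q [-1.275  0.353  1.634  0.     1.155 -1.441] pos [ 183.3 -597.2  252.8] [-3.141e+00 -1.000e-03  1.736e+00] t 1.1 [ 0.3  0.1 -0.3] [ 0.03 -0.04  0.04]
```

```bash
for i in 1 2 3 4; do python3 -m inch '[[0,0,0,0.76,0.6,0,0],[0,0,0,0.76,0.6,0,0],[0,0,0,0.76,0.6,0,0],[0,0,0,0.76,0.6,0,0],[0,0,0,0.76,0.6,0,0],[0,0,0,0.76,0.6,0,0],[0,0,0,0.76,0.6,0,0],[0,0,0,0.76,0.6,0,0]]' | grep -v opening; done; python3 -m inch '[[0,0,0,0,0,0,0],[0,0,0,0,0,0,0]]' >/dev/null
python3 go.py 559.2 81.2 125
python3 - <<'E'
from h import *
d=shot('wrist','w1');P=world(d)
m=(P[...,2]>105)&(P[...,2]<170)&(np.hypot(P[...,0]-559,P[...,1]-81)<60)
S=P[m]; print(len(S),S.min(0),S.max(0))
for lo,hi in((133,139),(139,145),(145,155),(155,165)):
    q=P[m&(P[...,2]>lo)&(P[...,2]<hi)]
    if len(q): print(lo,len(q),(q.min(0)+q.max(0))/2,q.max(0)-q.min(0))
E
```

```text
clock: 1.77
eef_pos: [278.0, -427.1, 253.0]
tcp_rot: [-3.141, -0.001, 1.73]
contact_force: [0.5, -0.6, -0.3]
grasp_force: 0.0
clock: 2.43
eef_pos: [372.2, -258.0, 253.1]
tcp_rot: [-3.141, -0.0, 1.73]
contact_force: [-1.0, 0.3, 0.3]
grasp_force: 0.0
clock: 3.1
eef_pos: [466.6, -88.9, 253.1]
tcp_rot: [-3.141, -0.0, 1.73]
contact_force: [-0.4, -0.4, -0.8]
grasp_force: 0.0
clock: 3.77
eef_pos: [560.9, 80.2, 252.9]
tcp_rot: [-3.141, 0.0, 1.731]
contact_force: [0.4, -0.4, 0.5]
grasp_force: 0.0
tool shift mm [  1.6  -1.1 127.7] units [ 0.06 -0.04  5.11] q [ 0.139  0.263  1.761 -0.     1.118 -0.023] pos [560.6  79.8 252.7] [-3.141  0.     1.732] t 3.9333 [ 0.4 -0.5 -0.6] [-0.04 -0.06  0.02]
4313 [527.03732177  51.82784892 114.6573476 ] [587.19366677 111.99932528 161.12919582]
133 988 [557.17350922  81.55818039 136.01405641] [59.07804484 59.46066294  5.96807339]
139 1847 [556.74357404  81.81440677 141.9988014 ] [52.86237232 52.4317303   5.99392526]
145 288 [556.59926676  82.18883299 149.78197458] [35.02265067 34.25640243  9.56225417]
155 969 [556.05028153  84.26816716 158.64228809] [28.03558935 34.76371874  4.97381545]
```

View pics/w1.png

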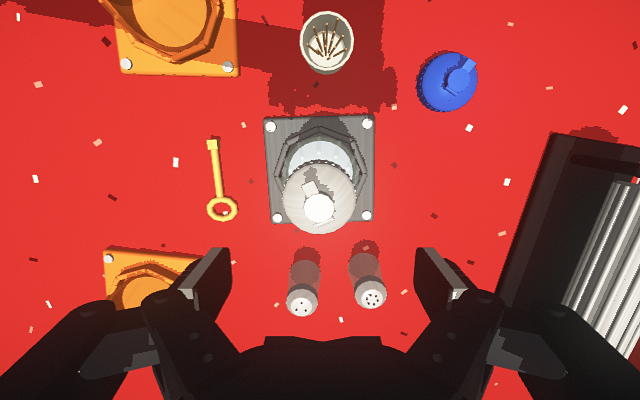

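Wrist view: lid at (318,200), clear of the fingers and shakers. The three cameras average to axis (558.2, 81.4). I'll descend with the fingers straddling the lid.

```bash
python3 go.py 558.2 81.4 124
python3 -m inch '[[0,0,0,0.08,-0.085,0.8,0],[0,0,0,0,0,0.8,0],[0,0,0,0,0,0.8,0],[0,0,0,0,0,0.8,0],[0,0,0,0,0,0.6,0],[0,0,0,0,0,0.6,0],[0,0,0,0,0,0.4,0],[0,0,0,0,0,0.3,0]]'
python3 -m inch '[[0,0,0,0,0,0,0]]'>/dev/null; python3 go.py 558.2 81.4 124
```

```text
tool shift mm [  2.7  -1.4 128.7] units [ 0.11 -0.06  5.15] q [ 0.138  0.263  1.762 -0.     1.119 -0.023] pos [560.2  79.  252.7] [-3.14   0.     1.731] t 3.9833 [-0.2  0.  -1.2] [ 0.05  0.01 -0.03]
clock: 4.65
eef_pos: [557.4, 79.7, 124.8]
tcp_rot: [-3.14, 0.0, 1.729]
contact_force: [-0.2, 0.4, 0.3]
opening: 1.0
grasp_force: 0.0
tool shift mm [1.3 1.2 0.6] units [0.05 0.05 0.02] q [ 0.14   0.415  1.872 -0.     0.857 -0.019] pos [557.3  80.  124.6] [-3.139  0.     1.73 ] t 4.7333 [-0.3 -0.1 -0.7] [ 0.01 -0.   -0.01]
```

```bash
python3 -m inch '[[0,0,0,0.05,0.04,0,0],[0,0,0,0,0,0,0.2],[0,0,0,0,0,0,0.27],[0,0,0,0,0,0,0.27],[0,0,0,0,0,0,0.35],[0,0,0,0,0,0,0.35],[0,0,0,0,0,0,1],[0,0,0,0,0,0,1]]' 25
python3 -m inch '[[0,0,0,0,0,0,1],[0,0,0,0,0,0,1],[0,0,0,0,0,0,1]]'; python3 go.py 558.2 81.4 124
```

```text
clock: 5.4
eef_pos: [558.6, 82.1, 126.5]
tcp_rot: [-3.141, 0.0, 1.73]
contact_force: [-4.8, -0.6, 6.8]
opening: 0.696
grasp_force: 25.8
clock: 5.65
eef_pos: [558.6, 82.0, 126.5]
tcp_rot: [-3.141, -0.0, 1.73]
contact_force: [-4.0, -0.2, 7.2]
opening: 0.695
grasp_force: 25.8
tool shift mm [-0.6 -0.5  2.5] units [-0.02 -0.02  0.1 ] q [ 0.143  0.414  1.868  0.     0.86  -0.016] pos [558.6  82.  126.5] [-3.141 -0.     1.73 ] t 5.65 [-4.  -0.2  7.2] [-0.08  0.73 -0.01]
```

Gripped at 59 mm, with a light downward push of about 7 N. Now I'll turn back in small steps and watch z.

```bash
for i in 1 2; do python3 -m inch '[[0,0,-0.03,0,0,0,1],[0,0,-0.03,0,0,0,1]]'|grep -v clock; python3 go.py 558.2 81.4 124|cut -c60-; done
```

```text
eef_pos: [558.2, 82.3, 126.5]
tcp_rot: [-3.14, -0.001, 1.922]
contact_force: [-5.8, 0.5, 8.6]
opening: 0.696
grasp_force: 26.0
[ 1.430e-01  4.140e-01  1.868e+00  1.000e-03  8.610e-01 -2.090e-01] pos [558.2  82.3 126.5] [-3.140e+00 -1.000e-03  1.922e+00] t 5.8167 [-5.8  0.5  8.6] [ 0.05  1.04 -0.28]
eef_pos: [558.1, 82.2, 126.5]
tcp_rot: [-3.14, -0.001, 2.112]
contact_force: [-6.5, -0.5, 8.9]
opening: 0.702
grasp_force: 26.0
[ 1.430e-01  4.140e-01  1.868e+00  1.000e-03  8.610e-01 -3.980e-01] pos [558.1  82.2 126.5] [-3.140e+00 -1.000e-03  2.112e+00] t 5.9833 [-6.5 -0.5  8.9] [-0.02  1.06 -0.25]
```

```bash
for i in 1 2 3; do python3 -m inch '[[0,0,-0.03,0,0,0,1],[0,0,-0.01,0,0,0,1]]'|egrep 'pos|opening'; python3 go.py 558.2 81.4 124|cut -c120-; done
```

```text
eef_pos: [557.9, 82.2, 126.5]
opening: 0.696
40e-01] pos [557.9  82.2 126.5] [-3.140e+00 -1.000e-03  2.238e+00] t 6.15 [-6.9 -0.2  9.7] [ 0.02  1.17 -0.22]
eef_pos: [557.8, 82.1, 126.5]
opening: 0.693
 126.5] [-3.140e+00 -2.000e-03  2.363e+00] t 6.3167 [-7.  -0.8 10.1] [-0.15  1.18 -0.22]
eef_pos: [557.8, 82.0, 126.5]
opening: 0.697
 126.5] [-3.140e+00 -2.000e-03  2.489e+00] t 6.4833 [-6.9 -0.6  9.6] [-0.19  1.16 -0.26]
```

```bash
for i in 1 2; do python3 -m inch '[[0,0,-0.03,0,0,0,1],[0,0,-0.01,0,0,0,1]]'|egrep 'pos|opening'; python3 go.py 558.2 81.4 124|cut -c120-; done
python3 - <<'E'
from h import *
d=shot('wrist','w2'); d=shot('scene','s2')
a=cv2.imread('pics/w2.png'); b=cv2.resize(cv2.imread('pics/s2.png')[150:250,300:400],(400,400),interpolation=cv2.INTER_CUBIC)
cv2.imwrite('pics/m2.png',np.hstack([a[:,120:520],b]))
E
```

```text
eef_pos: [557.7, 81.9, 126.5]
opening: 0.696
 126.5] [-3.140e+00 -2.000e-03  2.615e+00] t 6.65 [-8.2 -0.6  9.6] [-0.25  1.27 -0.32]
eef_pos: [557.4, 81.9, 126.4]
opening: 0.699
 126.4] [-3.14e+00 -3.00e-03  2.74e+00] t 6.8167 [-8.  -0.7  9.4] [-0.28  1.26 -0.26]
```

View pics/m2.png

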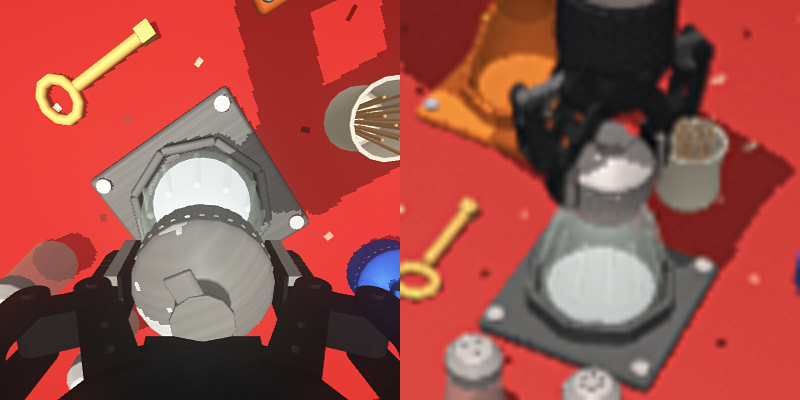

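The tab direction relative to the gripper is nearly unchanged (spout at (203,315), tab at (183,285)), so the lid is turning with the grip. I'll relieve the 8 N side load and carry on.

```bash
python3 -m inch '[[0,0,0,0.07,-0.03,0,1],[0,0,0,0,0,0,1]]'|egrep 'pos|opening'; python3 go.py 558.2 81.4 124|cut -c120-;for i in 1 2; do python3 -m inch '[[0,0,-0.03,0,0,0,1],[0,0,-0.01,0,0,0,1]]'|egrep 'pos|opening'; python3 go.py 558.2 81.4 124|cut -c120-; done
```

```text
eef_pos: [557.2, 81.9, 126.5]
opening: 0.7
 126.5] [3.142e+00 1.000e-03 2.736e+00] t 7.0833 [-1.8 -2.7  4.5] [-0.37  0.43 -0.04]
eef_pos: [556.8, 82.0, 126.0]
opening: 0.697
 126. ] [-3.141e+00 -1.000e-03  2.866e+00] t 7.25 [-1.7 -1.1  1.7] [-0.22  0.47 -0.1 ]
eef_pos: [556.6, 81.9, 125.6]
opening: 0.699
 125.6] [-3.141e+00 -1.000e-03  2.992e+00] t 7.4167 [-1.5 -1.9 -1.1] [-0.34  0.29 -0.06]
```

The vertical force has gone and z is sinking, so the lid looks to be in the gap. Press down gently.

```bash
for i in 1 2 3; do python3 -m inch '[[0,0,0,0,0,0.06,1],[0,0,0,0,0,0,1]]'|egrep 'pos|opening'; python3 go.py 558.2 81.4 124|cut -c120-; done
```

```text
eef_pos: [556.9, 81.8, 124.0]
opening: 0.701
71e+00] pos [556.9  81.8 124. ] [-3.141 -0.     2.986] t 7.5833 [-1.5 -3.5 -0.3] [-0.56  0.22 -0.02]
eef_pos: [556.9, 81.8, 122.5]
opening: 0.691
 122.5] [-3.141e+00 -1.000e-03  2.986e+00] t 7.75 [-1.7 -3.6  0.3] [-0.65  0.28  0.01]
eef_pos: [556.9, 81.9, 121.0]
opening: 0.698
 121. ] [-3.141 -0.     2.987] t 7.9167 [-2.5 -4.  -0.4] [-0.76  0.35  0.03]
```

```bash
for i in 1 2; do python3 -m inch '[[0,0,0,0,0,0.05,1],[0,0,0,0,0,0,1]]'|egrep 'pos|opening'; python3 go.py 558.2 81.4 124|cut -c120-; done
```

```text
eef_pos: [557.0, 81.9, 119.9]
opening: 0.696
 119.9] [-3.141 -0.     2.987] t 8.0833 [-2.8 -5.5  0. ] [-0.74  0.37 -0.04]
eef_pos: [557.0, 81.9, 118.8]
opening: 0.702
 118.8] [-3.141 -0.     2.987] t 8.25 [-3.2 -6.2  2.6] [-0.75  0.44 -0.03]
```

Run:
```python
from h import *
for n in('scene','side'):
    d=shot(n,n+'3'); P=world(d)
    m=(np.hypot(P[...,0]-558.3,P[...,1]-81.4)<29.5)&(P[...,2]>100)&(P[...,2]<170)
    S=P[m]; print(n,m.sum(),'top',np.sort(S[:,2])[-3:])
a=cv2.resize(cv2.imread('pics/scene3.png')[150:250,300:400],(400,400),interpolation=cv2.INTER_CUBIC)
b=cv2.resize(cv2.imread('pics/side3.png')[165:265,245:345],(400,400),interpolation=cv2.INTER_CUBIC)
cv2.imwrite('pics/m3.png',np.hstack([a,b]))
```

```text
scene 224 top [169.74830509 169.78125186 169.97627276]
side 216 top [166.95136098 169.00905842 169.62421817]
```

View pics/m3.png

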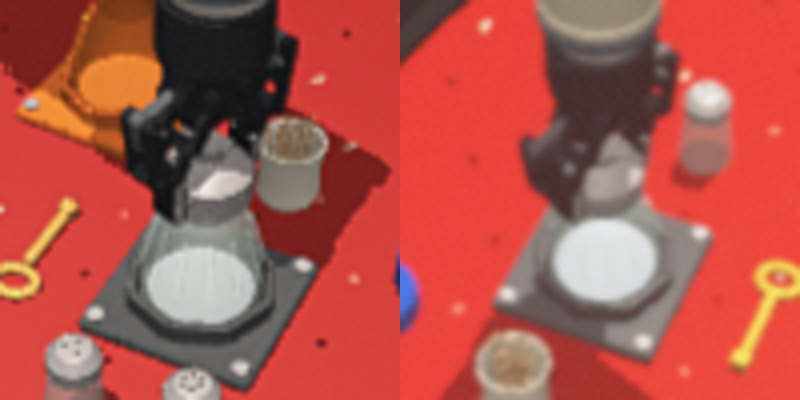

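The lid has dropped about 7 mm onto the gasket and is still held. Now I'll relieve the side load, press lightly, firm the grip and turn forward.

```bash
python3 -m inch '[[0,0,0,0.02,-0.06,0.04,1],[0,0,0,0,0,0,1]]' 45|egrep 'pos|opening'; python3 go.py 558.2 81.4 124|cut -c120-;for i in 1 2 3; do python3 -m inch '[[0,0,0.03,0,0,0.01,1],[0,0,0.02,0,0,0.01,1]]'|egrep 'pos|opening'; python3 go.py 558.2 81.4 124|cut -c120-; done
```

```text
eef_pos: [557.1, 81.2, 118.2]
opening: 0.693
75e+00] pos [557.1  81.2 118.2] [3.140e+00 1.000e-03 2.986e+00] t 8.5167 [-1.6  2.1  4.5] [0.18 0.18 0.01]
eef_pos: [557.4, 81.1, 117.9]
opening: 0.692
13e+00] pos [557.4  81.1 117.9] [3.140e+00 2.000e-03 2.825e+00] t 8.6833 [-1.  -0.3  5.4] [-0.03  0.08  0.12]
eef_pos: [557.5, 81.1, 117.5]
opening: 0.691
 117.5] [3.140e+00 2.000e-03 2.668e+00] t 8.85 [-2.1 -0.9 10. ] [-0.28  0.26  0.17]
eef_pos: [557.5, 80.9, 117.5]
opening: 0.69
 117.5] [3.140e+00 2.000e-03 2.511e+00] t 9.0167 [-3.1 -1.8 14.6] [-0.4   0.66  0.28]
```

z 117.5 means the origin is at rim level, so the gasket is fully pressed. I'll keep turning without more push, easing the command up slightly.

```bash
for i in 1 2 3 4; do python3 -m inch '[[0,0,0.03,0,0,-0.015,1],[0,0,0.02,0,0,-0.015,1]]'|egrep 'pos|opening'; python3 go.py 558.2 81.4 124|cut -c120-; done
```

```text
eef_pos: [557.4, 81.1, 117.9]
opening: 0.691
 117.9] [3.140e+00 1.000e-03 2.354e+00] t 9.1833 [-1.2 -0.2  6.6] [-0.1   0.13  0.1 ]
eef_pos: [557.4, 81.1, 118.4]
opening: 0.691
 118.4] [3.139e+00 1.000e-03 2.197e+00] t 9.35 [-0.1  0.8  1.9] [0.15 0.08 0.15]
eef_pos: [556.8, 81.1, 118.3]
opening: 0.695
80e-01] pos [556.8  81.1 118.3] [ 3.141 -0.     2.04 ] t 9.5167 [ 2.5  0.9 -7.5] [ 0.17 -0.2   0.29]
eef_pos: [556.2, 81.3, 118.1]
opening: 0.692
10e-01] pos [556.2  81.3 118.1] [-3.141e+00 -1.000e-03  1.883e+00] t 9.6833 [  2.6   4.3 -16.5] [ 0.65 -0.48  0.45]
```

Threads are engaged and now pull the lid down against my lift. I'll lower the command and keep turning.

```bash
for i in 1 2 3; do python3 -m inch '[[0,0,0.03,0,0,0.06,1],[0,0,0.02,0,0,0.04,1]]' 60|egrep 'pos|opening'; python3 go.py 558.2 81.4 124|cut -c120-; done
```

```text
eef_pos: [557.3, 81.1, 117.6]
opening: 0.69
 117.6] [ 3.14  -0.     1.726] t 9.85 [-4.5 -0.9 20.3] [-0.36  0.85  0.21]
eef_pos: [557.9, 81.2, 117.4]
opening: 0.687
 117.4] [ 3.139 -0.     1.571] t 10.0167 [-13.4   0.5  48.4] [0.19 2.63 2.62]
eef_pos: [558.1, 81.1, 115.8]
opening: 0.686
80e-01] pos [558.1  81.1 115.8] [ 3.138 -0.     1.415] t 10.1833 [-16.7   4.2  51. ] [0.91 2.18 2.27]
```

It has hit the stops: torque is 2.6 Nm and the pads are slipping. I'll unload vertically and let go.

```bash
python3 -m inch '[[0,0,0,0,0,-0.08,1],[0,0,0,0,0,-0.06,1]]' 30; python3 go.py 558.2 81.4 124|cut -c120-; python3 -m inch '[[0,0,0,0,0,0,0.25],[0,0,0,0,0,0,0],[0,0,0,0,0,0,0],[0,0,0,0,0,0,0],[0,0,0,0,0,0,0]]'; python3 go.py 558.2 81.4 124|cut -c120-
```

```text
clock: 10.35
eef_pos: [558.0, 81.7, 116.4]
tcp_rot: [3.138, -0.002, 1.417]
contact_force: [5.7, 5.4, -9.9]
opening: 0.686
grasp_force: 80.1
] pos [558.   81.7 116.4] [ 3.138e+00 -2.000e-03  1.417e+00] t 10.35 [ 5.7  5.4 -9.9] [ 0.82 -0.99  0.93]
clock: 10.77
eef_pos: [556.3, 80.6, 115.0]
tcp_rot: [-3.141, 0.0, 1.416]
contact_force: [0.1, 0.7, 1.2]
opening: 1.0
grasp_force: 0.0
 115. ] [-3.141  0.     1.416] t 10.7667 [0.1 0.7 1.2] [-0.01  0.   -0.  ]
```

Released cleanly. I'll rise clear and check the seat.

```bash
python3 -m inch '[[0,0,0,0,0,-0.4,0],[0,0,0,0,0,-0.8,0],[0,0,0,0,0,-1,0],[0,0,0,0,0,-1,0],[0,0,0,0,0,-1,0],[0,0,0,0,0,-1,0],[0,0,0,0,0,-0.6,0],[0,0,0,0,0,0,0]]'|egrep 'pos|force'
python3 - <<'E'
from h import *
from scipy.optimize import least_squares
def an(f):
    P=world(dict(np.load(f'pics/{f}.npz'))); rr=np.hypot(P[...,0]-558,P[...,1]-81.5)
    S=P[(rr<45)&(P[...,2]>95)&(P[...,2]<170)]
    D=S[(np.hypot(S[:,0]-558,S[:,1]-81.5)<29)&(np.hypot(S[:,0]-558,S[:,1]-81.5)>18)&(S[:,2]>122)]
    # dome = z0 + tilt + radial quadratic
    q=D-[558,81.5,0]; A=np.c_[np.ones(len(q)),q[:,0],q[:,1],(q[:,:2]**2).sum(1)]
    c=np.linalg.lstsq(A,q[:,2],rcond=None)[0]
    print(f,len(D),'z at r=24: %.2f tilt x %.3f y %.3f'%(c[0]+c[3]*576,c[1],c[2]),'top',np.sort(S[:,2])[-20:].mean().round(1))
shot('wrist','w4');shot('side','side4');shot('scene','scene4')
for f in('w1','w4','side0','side4','scene0','scene4'): an(f)
a=cv2.imread('pics/w4.png')[:,120:520]
cv2.imwrite('pics/m4.png',np.hstack([a,cv2.resize(cv2.imread('pics/scene4.png')[150:250,300:400],(400,400),interpolation=cv2.INTER_CUBIC)]))
E
```

```text
eef_pos: [558.3, 80.9, 264.8]
contact_force: [0.7, -0.2, 0.0]
grasp_force: 0.0
w1 2354 z at r=24: 140.41 tilt x -0.043 y 0.024 top 160.7
w4 2028 z at r=24: 131.39 tilt x -0.033 y 0.006 top 151.7
side0 157 z at r=24: 140.91 tilt x 0.024 y -0.015 top 161.9
side4 155 z at r=24: 131.71 tilt x 0.017 y 0.005 top 152.2
scene0 141 z at r=24: 139.07 tilt x 0.077 y 0.008 top 159.4
scene4 140 z at r=24: 130.72 tilt x 0.033 y -0.010 top 150.3
```

View pics/m4.png

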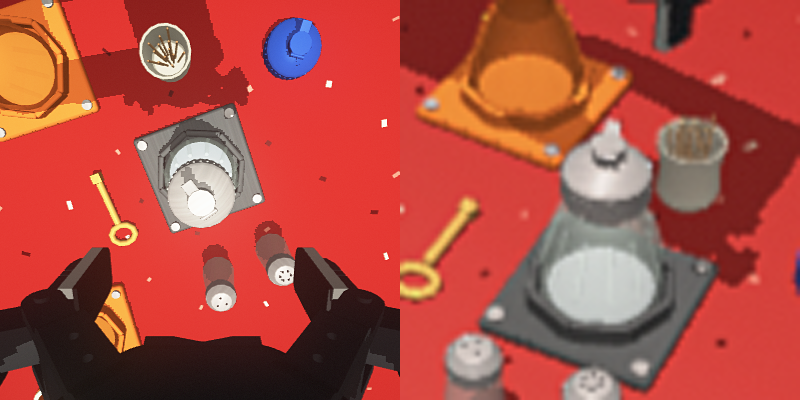

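The lid sits about 9 mm lower than at the start and is level. An unscrewed lid would have sprung back to only about 6.3 mm lower. The bystanders are where they were, so I'll hand in.

```bash
python3 -c "
from rig import r; print(r.sign_off())"
```

```text
the job is handed in; nothing more can be done
None
```

The lid was turned back until it dropped into the thread gap, then screwed forward to the stops and released; it sits about 9 mm lower than at the start and looks level, and the job is handed in at about 12 s of the 48 s allowed.

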